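# Nip up the work-rest clamp screw of a belt grinder with a T-handle hex key

## Task

The work rest of the belt grinder is loose: take the blue T-handle hex key out of the wooden stand, feel its tip fully home into the recessed cap screw of the rest's clamp block before you start to turn the screw, and then turn the screw clockwise until it comes up firmly against its stop, pressing and turning gently so that neither the socket nor the thread is damaged. Put the key back upright in its own hole of the stand and leave everything else on the bench where it is.

Things in the scene. Friction and masses are not known exactly. Their poses are not given: they have to be found in the camera images.
- key: The hex key to use: steel stem 14 mm across flats, blue T-bar on top; about 0.2 kg. Origin: centre of the tip face, z up the stem. T-bar 90 mm long (along x), 16 mm wide (y), 18 mm high, at z = 120 to 138 mm; two flats of the stem face +y and -y; 0.6 mm chamfer round the tip. Stands upright and loose in a hole of the stand, tip on the hole's floor: that hole is its own place.
- socket (a point): Centre of the mouth of the hex socket in the steel cap screw's head (24 mm dia, in a 28 mm counterbore of the dark clamp block, 4 mm below the block's top), z up. Socket 14.6 mm across flats, 10 mm deep, flat floor. How its flats lie is not told: rest the tip lightly on the head and turn the key, a sixth of a turn at most, until it drops in; it then rocks about 3 degrees either way.
- dot (a point): Small red paint dot on the top face of the screw's head, 10 mm from its axis; it turns with the screw.
- screw (a joint): Turn of the screw in rad, growing clockwise as seen from above (tightening). It meets its tight stop at 1.6 and starts 0.6 to 1.2 rad before it. Running it takes about 0.12 N m; at the stop the resistance climbs steeply (some 10 N m per rad: 0.3 N m is firm, over about 0.8 N m damages it). It stays where it is left.
- grinder: Belt grinder, fixed. Origin on the bench under the screw's axis; front to -x; casing, belt (contact wheel 180 mm high at x = 190 mm) and motor towards +x (to x = 570 mm, 355 mm high). The rest's table, 134 mm high, begins at x = 94 mm. Above the bench: clamp block (52 x 52 mm) top 54 mm, screw head top 50 mm, socket floor 40 mm.
- stand: Dark wooden key stand, 250 (x) x 72 (y) x 60 mm, fixed to the bench; origin under its centre. Three round holes, 22 mm dia, 48 mm deep (floor 12 mm above the bench), at x = -82, 0 and +82 mm, y = 0; each holds one key, T-bars roughly across the stand.
- key_red: Red T-handle key, 12 mm across flats, the wrong size; same heights as the blue key, bar 84 mm. Leave it.
- key_yellow: Yellow T-handle key, 10 mm across flats, the wrong size; same heights as the blue key, bar 78 mm. Leave it.
- knife: Knife lying on the bench, 290 mm long, 16 mm high; origin where blade meets handle. Leave it.
- stone: Two-layer sharpening stone, 150 x 50 x 25 mm, origin under its centre. Leave it.
- oil: Amber oil bottle, 48 mm dia, 120 mm high, origin under its centre. Leave it.
- tub: White plastic cup, 90 mm dia, 50 mm high, origin under its centre. Leave it.
- file: File with orange handle, 300 mm long, lying on the bench. Leave it.
There are look-alikes about, which are no part of the job. What is meant by the key is not white, and is the larger of those in its own colour.

How it is judged:
On the way, in this order (a step that is already met when the one before it is completed fails the run):
1. the blue key is fully home in the socket (within 2 mm of its floor, upright) while the screw has not yet been turned (its dot less than 3 mm from where it began) (z of key in the frame of socket below -0.008 m and horizontal distance between key and socket below 0.002 m and angle between key's own z axis and vertical below 0.09 rad and distance of dot from where it was at the start of the episode below 0.003 m), for 0.2 s.
2. the screw is turned tight (within 0.08 rad of its stop) with the key still fully home (value of joint screw above 1.52 rad and z of key in the frame of socket below -0.0075 m and horizontal distance between key and socket below 0.0025 m), for 0.1 s.
At the end, for the whole second after the job is handed in: The screw is within 0.08 rad of its tight stop; the blue key stands upright (within 10 degrees), released and at rest in the hole it came from (tip within 10 mm of where it began); nothing else has been moved (value of joint screw above 1.52 rad and distance of key from where it was at the start of the episode below 0.01 m and angle between key's own z axis and vertical below 0.17 rad and linear speed of key below 0.02 m/s); the robot touches nothing.
It fails at once if the screw (or the grinder) is pushed with more than 30 N by the key while its tip is not yet in the socket (contact force between key and grinder above 30 N and z of key in the frame of socket above -0.003 m).
It fails at once if something else on the bench is moved by more than 30 mm (distance of any of key_red, key_yellow, knife, stone, oil, tub, file from where it was at the start of the episode above 0.03 m).
It fails at once if the screw is wrenched: more than 100 N between the key and the screw (about 0.8 N m) (contact force between key and grinder above 100 N).
It also fails if it takes over 69 s, if anything falls off the work surface, if the arm or the gripper's body presses on something with over 40 N, if the wrist force passes 120 N, or if a joint passes its speed limit or range.

## Robot

A 7-joint arm with a two-finger parallel gripper is mounted at the origin on the work surface. World frame = base frame: x ahead of the robot, y to its left, z up, the work surface at z = 0. Lengths are in m, angles in rad, forces in N, time in s.
With the tool pointing down it reaches from about 0.4 to 0.85 m from the base axis. Payload 4.5 kg.
Tool frame: the origin (TCP) lies midway between the tips of the shut fingers; the grasp point (between the pads) lies 19 mm behind it; z points along the fingers, y is the line along which they close (so a half turn about z gives the same grasp; the last joint's range is limited). The gripper opens to 88 mm and grips with 3 to 60 N. Pads are 18 mm wide; open, the fingers measure 123 mm over their backs; the gripper's body (75 mm by 187 mm) begins 45 mm behind the grasp point.
Start: joints at [-1.254, 0.689, -0.195, 1.565, 0.157, 0.902, -0.215], TCP at [0.174, 0.6, 0.216] pointing down, gripper open.
Joint ranges: [-3.01, 3.01], [-0.46, 2.08], [-1.47, 1.51], [0.13, 2.56], [-1, 4.14], [0.04, 2.09], [-2.66, 2.66]. Speed limits (rad/s): [2.57, 2.57, 3.14, 3.14, 3.14, 3.14, 3.14].

## Interface

Orientations are given as a unit quaternion [x, y, z, w].
In Python, from plant import r, eyes, finish_job gives the robot as it stands. The module is installed in compiled form; this text tells all that it offers.
- The arm moves only by the tool move_arm, never from a script. Its argument "motion" is a list of rows, each a list of 7 numbers: the shift along the tool's x, y, z in mm, then the turn, a rotation vector about the tool's x, y, z in degrees, then the closure, from 0 (fully open) to 1 (shut). A call has 1 to 5 rows; each row is the pose to reach, as a shift and turn from the pose commanded when the call began, along the tool's axes at that moment; what a row does not reach only later rows make up. A row lasts 1/8 s, in which the tool goes at most 62.5 mm and 10.7 degrees, less where a joint would pass 70% of its speed; a pose out of reach is approached as far as the arm can. A call with a gripper value outside its range is refused whole. The fingers move at their own pace and stop on an object; "newtons" is the grip in N (left out, the last holds). Time passes only in rows, so rows that repeat a pose let the fingers close. It gives the time, the measured TCP pose, the force, the opening and the grip force at its end, in the units of the state.
- r.get_state(): the state, without advancing time (a new reading comes with each control period).
- eyes.snapshot(name): name is "side" or "top"; returns a dict with "frame" (400x640x3 uint8, red, green, blue), "z_map" (400x640 float32, m along the optical axis (not along the pixel's ray), 0 where there is no reading), "intrinsics" (3x3 intrinsics, pixels), "world_to_cam" (4x4, takes a point from world to camera coordinates). Camera axes: x right, y down, z forward; pixel columns grow to the right and rows downward; lengths in m; the calibration is good to about 2 mm. A picture is of the moment at which its call begins.
- finish_job(): hands the job in; it is judged then, once.
The state is a dict: "clock": time; "q": joint angles; "qd": joint speeds; "joint_torque": joint torques, N m; "tool_pos": TCP position; "eef_rot": TCP orientation; "contact_force": force on the tool from outside, world axes, zero at the start; "moment": the same for the moment, N m; "opening": opening from 0.0 (shut) to 1.0 (fully open); "finger_force": force on a finger pad.
Only numpy, scipy, OpenCV 4.12 (cv2) and the standard library are available. Lean on these libraries where they do the work, as an engineer would, in place of code of your own. Each camera call takes 0.05 s, during which the arm holds its last target. There are 200 camera calls.

## Working session

There is one attempt and no reset: what is moved stays moved. The work goes in short steps, Python scripts to look and compute and a tool call to move; the robot and the scene stay as the last step left them, time stands still between calls to the robot, and variables do not carry over. Pictures are saved under pics/ and viewed, at most 10 in all, crops included, and the job is handed in when it is done.

Besides the shell and the picture viewer there is one more tool, called by a JSON object that holds its "name" and its "arguments". move_arm: Moves the arm, as the interface text tells. Its arguments: {"type":"object","properties":{"motion":{"type":"array","items":{"type":"array","items":{"type":"number"}}},"newtons":{"type":"number"}},"required":["motion"]}

```bash
mkdir -p pics; python3 - <<'E'
from plant import r, eyes
import cv2,numpy as np
for n in("top","side"):
    s=eyes.snapshot(n); np.savez(f"{n}.npz",**s); cv2.imwrite(f"pics/{n}0.png",s["frame"][...,::-1]); print(n,s["intrinsics"].tolist(),np.round(s["world_to_cam"],4).tolist())
print(r.get_state())
E
```

```text
top [[398.3051893255269, 0.0, 317.3154010447038], [0.0, 398.3051893255269, 198.85701533017522], [0.0, 0.0, 1.0]] [[0.0138, -0.9998, 0.015, -0.1653], [-0.9812, -0.0164, -0.1922, 0.5537], [0.1924, -0.012, -0.9812, 0.9823], [0.0, 0.0, 0.0, 1.0]]
side [[436.49579615413614, 0.0, 316.35704909369247], [0.0, 436.49579615413614, 195.15626834855215], [0.0, 0.0, 1.0]] [[-0.9645, -0.2638, -0.0141, 0.502], [-0.1596, 0.6243, -0.7647, 0.2387], [0.2106, -0.7353, -0.6442, 0.8591], [0.0, 0.0, 0.0, 1.0]]
{'clock': 0.1, 'q': array([-1.25421998,  0.68987382, -0.1945309 ,  1.56616829,  0.15734687,
        0.90247523, -0.21509914]), 'qd': array([-0.00068906, -0.00265137, -0.00015162, -0.00328938, -0.00077709,
        0.00048627, -0.00233572]), 'joint_torque': array([-3.78170036e-03, -5.28496099e+01, -1.27174996e+00, -1.53838634e+01,
       -5.25589124e-02,  1.93150110e-03,  5.00284852e-05]), 'tool_pos': array([0.1742822 , 0.59963394, 0.21562605]), 'eef_rot': array([ 1.40865169e-01,  9.90028494e-01, -7.63570152e-04, -3.92649240e-05]), 'contact_force': array([-0.32371564,  0.05506402, -0.11615868]), 'moment': array([-0.01844451,  0.04210685,  0.00128863]), 'finger_force': 0.0, 'opening': 0.9998457980713613}
```

View pics/top0.png

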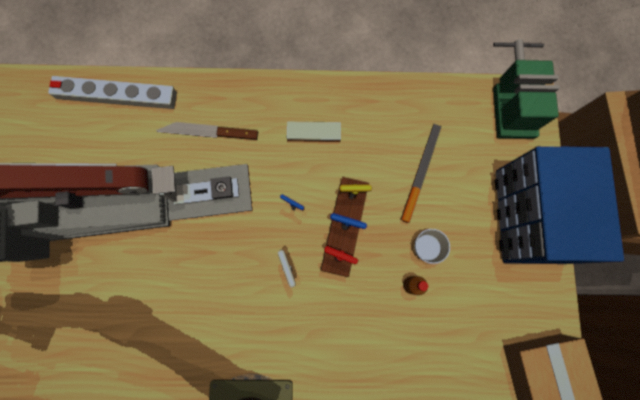

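View pics/side0.png

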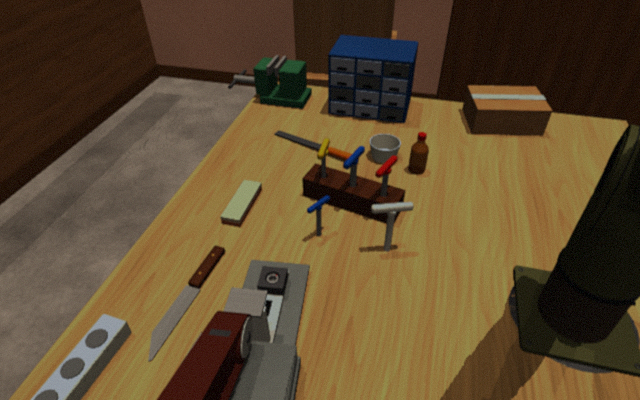

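The top view shows the blue key in the middle hole of the stand at about (348,221) and the screw in the clamp block at about (222,187). A small blue look-alike stands at (291,203) and a white one at (287,268). The side view shows the same layout, with the blue key at (354,157) and the screw at (271,278).

```bash
cat > h.py <<'E'
import numpy as np,cv2
def ray(s,u,v,z):
    K=s["intrinsics"];T=s["world_to_cam"];R=T[:3,:3];c=-R.T@T[:3,3]
    d=R.T@np.linalg.inv(K)@np.array([u,v,1.]);return c+d*(z-c[2])/d[2]
def proj(s,p):
    T=s["world_to_cam"];q=s["intrinsics"]@(T[:3,:3]@np.array(p)+T[:3,3]);return q[:2]/q[2]
def world(s):
    z=s["z_map"];v,u=np.indices(z.shape);K=s["intrinsics"];T=s["world_to_cam"]
    P=np.stack([(u-K[0,2])/K[0,0]*z,(v-K[1,2])/K[1,1]*z,z],-1)
    return (P-T[:3,3])@T[:3,:3]
def blobs(s,lo,hi,amin=20,smin=110,vmin=40):
    h=cv2.cvtColor(s["frame"],cv2.COLOR_RGB2HSV)
    m=cv2.inRange(h,(lo,smin,vmin),(hi,255,255))
    n,l,st,c=cv2.connectedComponentsWithStats(m)
    return [(st[i,4],c[i],l==i) for i in range(1,n) if st[i,4]>=amin]
E
python3 - <<'E'
from h import *
for n in("top","side"):
    s=dict(np.load(n+".npz"));W=world(s)
    for nm,lo,hi in(("blue",100,125),("yellow",22,32),("red",0,6)):
        for a,c,m in blobs(s,lo,hi,smin=150 if nm!="blue" else 110):
            if a>1200: continue
            w=W[m];zt=np.percentile(w[:,2],90)
            top=w[w[:,2]>zt-.008] ; 
            d=top[:,:2]-top[:,:2].mean(0);ev=np.linalg.svd(d,full_matrices=False)[2][0]
            print(n,nm,a,c.round(1),"z",zt.round(3),"mean",top.mean(0).round(4),"ang",np.degrees(np.arctan2(ev[1],ev[0])).round(1),"len",np.ptp(d@ev).round(3),"at150",ray(s,*c,.15).round(4))
a,b=[dict(np.load(n+".npz")) for n in("top","side")]
c1=cv2.resize(a["frame"][155:225,150:270],(720,420),interpolation=2)
p=proj(b,ray(a,222,187,.05));print(p,ray(a,222,187,.05))
u,v=p.astype(int)
c2=cv2.resize(b["frame"][v-15:v+15,u-30:u+30],(720,180*2),interpolation=2)[:180*2]
cv2.imwrite("pics/c1.png",np.vstack([c1,cv2.resize(c2,(720,180))])[...,::-1])
E
```

```text
top blue 89 [291.6 202. ] z 0.105 mean [ 0.5338 -0.0939  0.1254] ang -154.3 len 0.213 at150 [ 0.529  -0.0952  0.15  ]
top blue 236 [347.6 220.8] z 0.152 mean [ 0.4868 -0.2279  0.1539] ang -102.4 len 0.096 at150 [ 0.4865 -0.2271  0.15  ]
top yellow 235 [355.3 188.2] z 0.151 mean [ 0.5671 -0.246   0.1489] ang -88.7 len 0.074 at150 [ 0.5648 -0.2455  0.15  ]
top red 58 [54.8 83.8] z 0.049 mean [0.8602 0.5587 0.0638] ang -125.5 len 0.894 at150 [0.8171 0.4985 0.15  ]
top red 288 [339.9 254.6] z 0.151 mean [ 0.4085 -0.2104  0.149 ] ang 68.1 len 0.079 at150 [ 0.4077 -0.2093  0.15  ]
top red 77 [422.3 285.7] z 0.122 mean [ 0.34   -0.4063  0.12  ] ang -166.6 len 0.021 at150 [ 0.3404 -0.3971  0.15  ]
side blue 162 [353.6 156.8] z 0.15 mean [ 0.4881 -0.2231  0.1478] ang 73.4 len 0.084 at150 [ 0.4872 -0.2184  0.15  ]
side blue 136 [318.9 203. ] z 0.104 mean [ 0.5391 -0.091   0.1014] ang 61.4 len 0.065 at150 [ 0.5235 -0.0389  0.15  ]
side yellow 119 [323.1 147.4] z 0.15 mean [ 0.5656 -0.2342  0.1545] ang 104.1 len 0.926 at150 [ 0.5666 -0.2391  0.15  ]
side red 43 [421.4 136.1] z 0.12 mean [ 0.3406 -0.3736  0.137 ] ang 90.0 len 1.032 at150 [ 0.3414 -0.3476  0.15  ]
side red 182 [386.7 165.6] z 0.15 mean [ 0.4078 -0.2081  0.1474] ang 68.5 len 0.084 at150 [ 0.4072 -0.2027  0.15  ]
side red 181 [230.6 382.3] z 0.142 mean [0.5477 0.3704 0.1394] ang 100.2 len 0.025 at150 [0.5443 0.3607 0.15  ]
[273.11947763 277.19524639] [0.58463192 0.09354008 0.05      ]
```

View pics/c1.png

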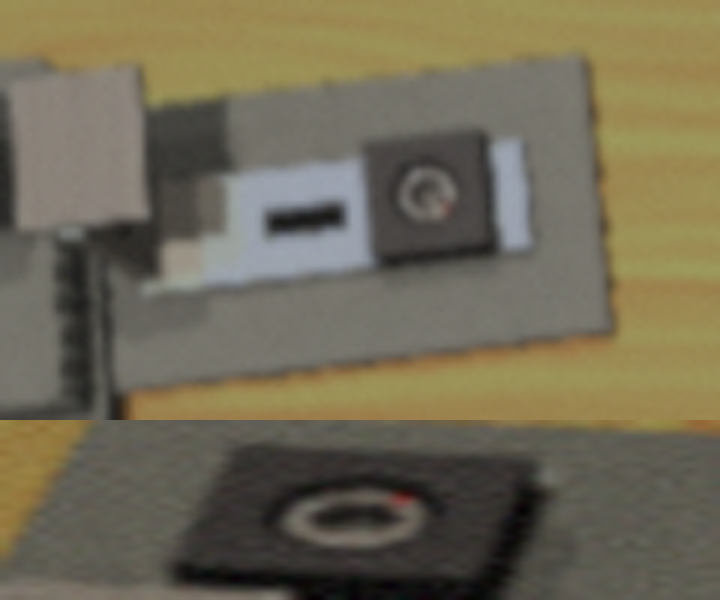

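```bash
python3 - <<'E'
from h import *
S={n:dict(np.load(n+".npz")) for n in("top","side")}
for n,s in S.items():
    W=world(s)
    a,c,m=[b for b in blobs(s,100,125) if b[0]<1200 and abs(b[1][0]-350)<6][0]
    w=W[m];w=w[abs(w[:,2]-.149)<.006]
    (x,y),wh,ang=cv2.minAreaRect((w[:,:2]*1000).astype(np.float32))
    d=w[:,:2]-w[:,:2].mean(0);ev=np.linalg.svd(d,full_matrices=False)[2][0]
    print(n,"bar",len(w),np.median(w,0).round(4),"rect",x,y,wh,ang,"pca",np.degrees(np.arctan2(ev[1],ev[0])))
    v,u=np.nonzero(m); p=np.array([ray(s,a_,b_,.150) for a_,b_ in zip(u,v)])
    d=p[:,:2]-p[:,:2].mean(0);ev=np.linalg.svd(d,full_matrices=False)[2][0]
    print("  ray rect",cv2.minAreaRect((p[:,:2]*1000).astype(np.float32)),np.degrees(np.arctan2(ev[1],ev[0])))
    # screw ring: bright px inside dark block
    g=s["frame"].max(2).astype(float); c0=proj(s,[.5846,.0935,.05])
    vv,uu=np.indices(g.shape); near=np.hypot(uu-c0[0],(vv-c0[1])*(1 if n=="top" else 1.4))<8
    k=near&(g>115); print("  ring n",k.sum(),"thr",np.percentile(g[near],[10,50,90]))
    v,u=np.nonzero(k);(e,ax,an)=cv2.minAreaRect(np.c_[u,v].astype(np.float32))
    print("  ring px",u.mean(),v.mean(),e,ax,"->",ray(s,*e,.05).round(4),ray(s,u.mean(),v.mean(),.05).round(4))
    f=s["frame"].astype(int);q=near&(f[...,0]>f[...,1]+35);v,u=np.nonzero(q)
    if len(u):print("  dot",u.mean(),v.mean(),ray(s,u.mean(),v.mean(),.05).round(4))
    for nm,h in(("white",None),):
        P=W[(f.min(2)>110)&(abs(W[...,0]-.43)<.12)&(abs(W[...,1]+.09)<.07)&(W[...,2]>.03)]
        if len(P):print("  white",P.min(0).round(3),P.max(0).round(3))
E
```

```text
top bar 209 [ 0.4879 -0.2282  0.1492] rect 487.64593505859375 -228.56822204589844 (84.05514526367188, 13.484514236450195) 73.8529281616211 pca 73.74014306437265
  ray rect ((485.0161437988281, -227.75448608398438), (83.9350814819336, 18.810670852661133), 73.99959564208984) 74.11124696455539
  ring n 6 thr [ 64.   75.  106.6]
  ring px 223.0 188.5 (223.0, 188.0) (1.2649110555648804, 4.427187919616699) -> [0.582  0.0908 0.05  ] [0.5807 0.0907 0.05  ]
  white [ 0.335 -0.144  0.125] [ 0.417 -0.066  1.073]
side bar 147 [ 0.4879 -0.2217  0.1482] rect 488.06787109375 -226.3421173095703 (84.17244720458984, 14.692986488342285) 71.93623352050781 pca 73.2114699114009
  ray rect ((483.3677978515625, -220.9442138671875), (91.38229370117188, 23.62209701538086), 72.61156463623047) 75.38556719960056
  ring n 3 thr [ 31.2  63.  106.8]
  ring px 273.0 279.0 (273.7950439453125, 278.2458801269531) (0.7682211995124817, 7.8102498054504395) -> [0.5824 0.0957 0.05  ] [0.5833 0.098  0.05  ]
  dot 276.0 274.5 [0.5813 0.0855 0.05  ]
  white [ 0.337 -0.106  0.125] [ 0.418 -0.066  0.141]
```

```bash
cat >> h.py <<'E'
from scipy.spatial.transform import Rotation as Ro
def R_of(yaw): # tool down, tool y at yaw (deg) in world
    a=np.radians(yaw);y=np.array([np.cos(a),np.sin(a),0]);z=np.array([0,0,-1.]);return Ro.from_matrix(np.c_[np.cross(y,z),y,z])
def rel(st,wps):
    p0=st["tool_pos"];R0=Ro.from_quat(st["eef_rot"])
    for x,y,z,yaw in wps:
        d=R0.inv().apply(np.array([x,y,z])-p0)*1000;rv=(R0.inv()*R_of(yaw)).as_rotvec(degrees=True)
        print("  ->",(x,y,z,yaw),np.round(d,1).tolist(),np.round(rv,1).tolist())
def yaw(st): 
    y=Ro.from_quat(st["eef_rot"]).apply([0,1,0]);return np.degrees(np.arctan2(y[1],y[0]))
E
python3 - <<'E'
from h import *
from plant import r
S={n:dict(np.load(n+".npz")) for n in("top","side")}
s=S["top"]
for u,v in((20,250),(165,228),(95,235)): print("casing edge",(u,v),[ray(s,u,v,z).round(3).tolist() for z in(.1,.35)])
W=world(s);m=(W[...,2]>.1)&(W[...,2]<.4)&(W[...,1]>.12)&(W[...,1]<.6);m[330:]=0
print("grinder>0.1 ext",np.percentile(W[m],[1,99],axis=0).round(3))
for n,c in(("top",(220.9,186.9)),("side",(271.9,277.7))): print(n,ray(S[n],*c,.05).round(4))
for n,s in S.items(): # dark block top by depth + face centroid
    W=world(s);m=(abs(W[...,2]-.054)<.006)&(np.hypot(W[...,0]-.585,W[...,1]-.094)<.045)
    n_,l,st,c=cv2.connectedComponentsWithStats(m.astype(np.uint8));i=1+np.argmax(st[1:,4]);w=W[l==i]
    print(n,"block",len(w),cv2.minAreaRect((w[:,:2]*1000).astype(np.float32)),w.mean(0).round(4))
    g=s["frame"].max(2).astype(float); c0=proj(s,[.585,.094,.05]);vv,uu=np.indices(g.shape)
    near=np.hypot(uu-c0[0],(vv-c0[1])*(1 if n=="top" else 1.5))<8
    wt=np.clip(g-85,0,None)*near; u,v=(uu*wt).sum()/wt.sum(),(vv*wt).sum()/wt.sum(); print("  ring",u,v,ray(s,u,v,.05).round(4))
rel(r.get_state(),[(.25,.42,.34,60),(.33,.25,.34,40),(.42,0,.33,10),(.487,-.2275,.2,-16)])
E
```

```text
casing edge (20, 250) [[0.41, 0.556, 0.1], [0.396, 0.376, 0.35]]
casing edge (165, 228) [[0.469, 0.214, 0.1], [0.44, 0.122, 0.35]]
casing edge (95, 235) [[0.449, 0.382, 0.1], [0.425, 0.246, 0.35]]
grinder>0.1 ext [[0.393 0.2   0.102]
 [0.606 0.548 0.275]]
top [0.5849 0.0964 0.05  ]
side [0.5866 0.0954 0.05  ]
top block 369 ((585.6578369140625, 96.60099029541016), (53.1655387878418, 52.68239974975586), 7.711755752563477) [0.585  0.096  0.0537]
  ring 221.45539033457248 187.35687732342006 [0.5836 0.0949 0.05  ]
side block 517 ((585.4984741210938, 96.2000503540039), (52.77748107910156, 55.60590362548828), 8.511167526245117) [0.585  0.0972 0.0525]
  ring 272.1931818181818 279.09722222222223 [0.5848 0.0986 0.05  ]
  -> (0.25, 0.42, 0.34, 60) [-122.8, -151.6, -124.1] [-0.1, 0.0, 13.8]
  -> (0.33, 0.25, 0.34, 40) [-247.1, -292.5, -123.9] [-0.1, 0.0, 33.8]
  -> (0.42, 0, 0.33, 10) [-403.2, -507.5, -113.5] [-0.1, 0.1, 63.8]
  -> (0.487, -0.2275, 0.2, -16) [-531.0, -707.1, 16.8] [-0.1, 0.1, 89.8]
```

{"name": "move_arm", "arguments": {"motion": [[-20,-25,-55,0,0,0,0.5],[-45,-60,-100,0,0,3,0.5],[-85,-105,-124,0,0,9,0.5],[-123,-152,-124,0,0,18,0.5],[-160,-198,-124,0,0,27,0.5]]}}

```text
clock: 0.72
tool_pos: [0.2735, 0.3633, 0.3405]
eef_rot: [0.371, 0.929, 0.0, 0.0]
contact_force: [1.3, 0.2, 0.6]
opening: 0.501
finger_force: 0.0
```

```bash
python3 - <<'E'
from h import *
from plant import r
s=r.get_state();print(s["clock"],s["tool_pos"],yaw(s),s["opening"],s["q"].round(2))
rel(s,[(.33,.25,.34,38),(.42,0,.32,10),(.487,-.2275,.2,-16)])
E
```

```text
0.725 [0.2735233  0.36330973 0.34053201] 46.47708707603081 0.5010521707163165 [-0.96  0.3  -0.09  1.87  0.03  0.97 -0.25]
  -> (0.33, 0.25, 0.34, 38) [-119.0, -43.3, 0.5] [0.0, 0.0, 8.5]
  -> (0.42, 0, 0.32, 10) [-356.4, -162.6, 20.5] [0.0, -0.0, 36.5]
  -> (0.487, -0.2275, 0.2, -16) [-561.6, -281.5, 140.4] [0.0, -0.0, 62.5]
```

{"name": "move_arm", "arguments": {"motion": [[-55,-22,0,0,0,6,0.5],[-110,-46,2,0,0,12,0.5],[-165,-72,5,0,0,19,0.5],[-220,-98,10,0,0,26,0.5],[-275,-125,14,0,0,34,0.5]]}}

```text
clock: 1.35
tool_pos: [0.388, 0.0842, 0.3262]
eef_rot: [0.625, 0.78, 0.0, 0.0]
contact_force: [1.5, 0.3, 0.9]
opening: 0.498
finger_force: 0.0
```

```bash
cat > st.py <<'E'
from h import *
from plant import r
import sys
s=r.get_state();print(s["clock"],s["tool_pos"].round(4),"yaw",yaw(s).round(2),"op",s["opening"].round(3),"F",s["contact_force"].round(1),"M",s["moment"].round(2),"q",s["q"].round(2),"tilt",Ro.from_quat(s["eef_rot"]).apply([0,0,1]).round(4))
rel(s,eval("["+(sys.argv[1] if len(sys.argv)>1 else "")+"]"))
E
python3 st.py "(.487,-.2275,.2,-16),(.487,-.2275,.122,-16)"
```

```text
Traceback (most recent call last):
  File "st.py", line 4, in <module>
    s=r.get_state();print(s["clock"],s["tool_pos"].round(4),"yaw",yaw(s).round(2),"op",s["opening"].round(3),"F",s["contact_force"].round(1),"M",s["moment"].round(2),"q",s["q"].round(2),"tilt",Ro.from_quat(s["eef_rot"]).apply([0,0,1]).round(4))
                                                                                       ^^^^^^^^^^^^^^^^^^
AttributeError: 'float' object has no attribute 'round'
```

```bash
sed -i 's/s\["opening"\].round(3)/round(s["opening"],3)/' st.py
python3 st.py "(.487,-.2275,.2,-16),(.487,-.2275,.122,-16)"
```

```text
1.35 [0.388  0.0842 0.3262] yaw 12.57 op 0.498 F [1.5 0.3 0.9] M [-0.04 -0.04 -0.04] q [-0.47  0.23  0.17  2.04 -0.05  0.87 -0.04] tilt [ 3.e-04  3.e-04 -1.e+00]
  -> (0.487, -0.2275, 0.2, -16) [-325.9, 28.7, 126.1] [0.0, -0.0, 28.6]
  -> (0.487, -0.2275, 0.122, -16) [-325.9, 28.7, 204.1] [0.0, -0.0, 28.6]
```

{"name": "move_arm", "arguments": {"motion": [[-58,6,5,0,0,6,0.5],[-116,12,10,0,0,12,0.5],[-174,18,20,0,0,18,0.5],[-232,23,35,0,0,24,0.5],[-290,27,55,0,0,28,0.5]]}}

```text
clock: 1.98
tool_pos: [0.479, -0.1923, 0.2708]
eef_rot: [0.795, 0.607, 0.0, 0.0]
contact_force: [-0.1, 0.8, 0.6]
opening: 0.498
finger_force: 0.0
```

```bash
python3 st.py "(.487,-.2275,.2,-16),(.487,-.2275,.122,-16)"
```

```text
1.975 [ 0.479  -0.1923  0.2708] yaw -15.31 op 0.498 F [-0.1  0.8  0.6] M [-0.02  0.    0.01] q [ 0.08  0.49  0.34  1.84 -0.21  0.85  0.25] tilt [ 8.e-04  2.e-04 -1.e+00]
  -> (0.487, -0.2275, 0.2, -16) [-31.8, 17.0, 70.8] [0.0, -0.0, 0.7]
  -> (0.487, -0.2275, 0.122, -16) [-31.9, 16.9, 148.8] [0.0, -0.0, 0.7]
```

{"name": "move_arm", "arguments": {"motion": [[-30,17,45,0,0,0.7,0.5],[-30,17,70,0,0,0.7,0.5],[-30,17,70,0,0,0.7,0.5],[-30,17,70,0,0,0.7,0.5]]}}

```text
clock: 2.48
tool_pos: [0.4873, -0.2239, 0.2021]
eef_rot: [0.798, 0.603, 0.0, 0.0]
contact_force: [0.8, 0.5, -0.2]
opening: 0.499
finger_force: 0.0
```

```bash
python3 st.py "(.487,-.2275,.2,-16),(.487,-.2275,.122,-16)"; python3 -c "
from plant import eyes
import cv2,numpy as np
a=eyes.snapshot('top');b=eyes.snapshot('side')
cv2.imwrite('pics/g1.png',np.vstack([cv2.resize(a['frame'][150:290,270:430],(640,300)),cv2.resize(b['frame'][90:230,250:450],(640,300))])[...,::-1])"
```

```text
2.475 [ 0.4873 -0.2239  0.2021] yaw -15.86 op 0.499 F [ 0.8  0.5 -0.2] M [-0.09  0.1  -0.02] q [ 0.16  0.61  0.3   1.87 -0.26  0.7   0.34] tilt [ 1.1e-03 -1.0e-04 -1.0e+00]
  -> (0.487, -0.2275, 0.2, -16) [-3.6, 0.7, 2.1] [0.1, -0.0, 0.1]
  -> (0.487, -0.2275, 0.122, -16) [-3.6, 0.6, 80.1] [0.1, -0.0, 0.1]
```

View pics/g1.png

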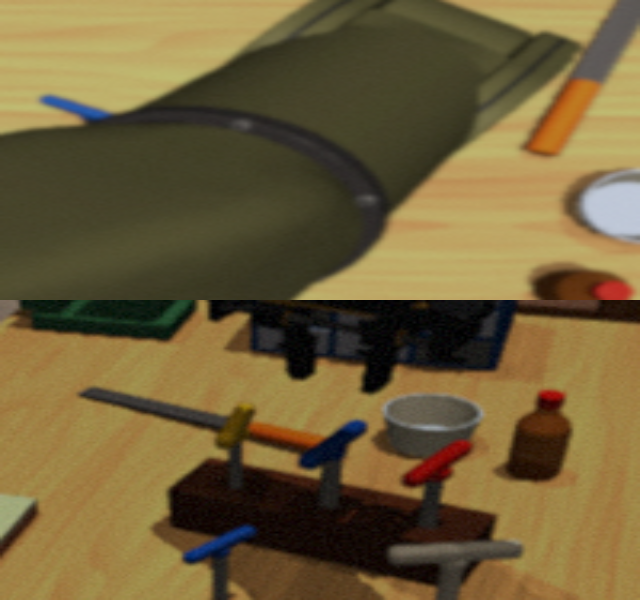

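The fingers hang straddling the blue bar in the side view (lower half of the picture), clear of the red and yellow bars. I'm going down.

{"name": "move_arm", "arguments": {"motion": [[-3,1,30,0,0,0,0.5],[-3,1,60,0,0,0,0.5],[-3,1,80,0,0,0,0.5],[-3,1,80,0,0,0,0.5]]}}

```text
clock: 3.08
tool_pos: [0.4868, -0.2267, 0.1212]
eef_rot: [0.798, 0.603, -0.0, -0.001]
contact_force: [0.2, -0.0, -0.0]
opening: 0.502
finger_force: 0.0
```

{"name": "move_arm", "arguments": {"motion": [[0,0,0,0,0,0,0.7],[0,0,0,0,0,0,0.85],[0,0,0,0,0,0,1],[0,0,0,0,0,0,1],[0,0,0,0,0,0,1]], "newtons": 40}}

```text
clock: 3.7
tool_pos: [0.4876, -0.2277, 0.122]
eef_rot: [0.798, 0.602, 0.0, 0.001]
contact_force: [0.2, 0.9, 5.8]
opening: 0.172
finger_force: 40.0
```

```bash
python3 st.py "(.487,-.2275,.122,-16)"
```

```text
3.7 [ 0.4876 -0.2277  0.122 ] yaw -15.91 op 0.172 F [0.2 0.9 5.8] M [-0.07 -0.01 -0.01] q [ 0.21  0.73  0.23  1.93 -0.31  0.51  0.39] tilt [ 1.7e-03 -6.0e-04 -1.0e+00]
  -> (0.487, -0.2275, 0.122, -16) [0.0, -0.6, -0.0] [0.1, 0.0, 0.1]
```

{"name": "move_arm", "arguments": {"motion": [[0,0,-20,0,0,0,1],[0,0,-60,0,0,0,1],[0,0,-110,0,0,0,1],[0,0,-150,0,0,0,1],[0,0,-150,0,0,0,1]]}}

```text
clock: 4.32
tool_pos: [0.4881, -0.2282, 0.2735]
eef_rot: [0.798, 0.602, 0.001, 0.002]
contact_force: [0.9, 0.1, -2.9]
opening: 0.171
finger_force: 40.0
```

```bash
python3 st.py "(.56,0,.272,-5),(.5852,.0962,.272,0),(.5852,.0962,.18,0)"; python3 -c "
from plant import eyes
import cv2,numpy as np
b=eyes.snapshot('side');np.savez('held.npz',**b)
cv2.imwrite('pics/g2.png',cv2.resize(b['frame'][60:220,280:440],(600,600),interpolation=2)[...,::-1])"
```

```text
4.325 [ 0.4881 -0.2282  0.2735] yaw -15.91 op 0.171 F [ 0.9  0.1 -2.9] M [-0.07  0.06 -0.02] q [ 0.14  0.52  0.35  1.77 -0.22  0.88  0.31] tilt [ 0.0048 -0.0019 -1.    ]
  -> (0.56, 0, 0.272, -5) [239.1, 6.6, 1.4] [0.3, 0.1, -10.9]
  -> (0.5852, 0.0962, 0.272, 0) [338.5, 4.4, 1.3] [0.3, 0.1, -15.9]
  -> (0.5852, 0.0962, 0.18, 0) [338.6, 4.0, 93.3] [0.3, 0.1, -15.9]
```

View pics/g2.png

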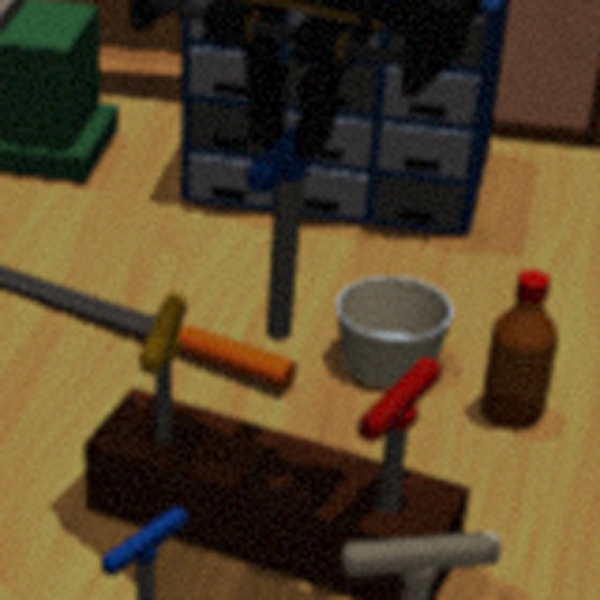

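The key is held with its stem free. The tip is at crop (279,335), and the stem axis runs from about (288,200) down to (280,325). I'll compare that with a vertical line under the TCP.

```bash
cat > tip.py <<'E'
from h import *
import sys
s=dict(np.load(sys.argv[1]));x,y,z=map(float,sys.argv[2:5]) # tcp
h=.110
for k in(.0,.02,.04,.06,.08,.085): # height above tip; stem edges along the row
    u,v=proj(s,[x,y,z-h+k]);row=s["frame"][int(round(v))].astype(float)
    seg=row[int(u)-14:int(u)+15];seg=seg
    print(k,"exp",u.round(1),v.round(1),"rgb",[tuple(p.astype(int)) for p in seg[8:22]] if len(sys.argv)>5 else "")
u,v=proj(s,[x,y,z-h]);col=s["frame"][int(v)-6:int(v)+8,int(round(u))];print("tip col",int(v)-6,col.tolist())
W=world(s);m=(np.linalg.norm(W[...,:2]-[x,y],axis=-1)<.03)&(W[...,2]>z-h-.02)&(W[...,2]<z-.02)
w=W[m];vv,uu=np.nonzero(m)
for a in np.arange(z-h,z-.02,.015):
    k=(w[:,2]>=a)&(w[:,2]<a+.015)
    if k.sum():
        p=proj(s,[x,y,a+.0075]);print("z%.3f"%(a+.0075),k.sum(),"surf",w[k].mean(0).round(4),"u mean",uu[k].mean().round(2),"v",vv[k].mean().round(1),"exp",proj(s,[x,y,w[k][:,2].mean()]).round(2))
print("lowest",w[:,2].min(),"vmax",vv.max(),"width",[(uu[vv==q].min(),uu[vv==q].max()) for q in np.unique(vv)[::4]])
E
python3 tip.py held.npz .4881 -.2282 .2735
```

```text
0.0 exp 354.3 149.7 rgb 
0.02 exp 354.7 142.5 rgb 
0.04 exp 355.1 135.2 rgb 
0.06 exp 355.4 127.6 rgb 
0.08 exp 355.8 119.9 rgb 
0.085 exp 355.9 117.9 rgb 
tip col 143 [[36, 34, 31], [36, 34, 30], [28, 29, 25], [33, 33, 30], [28, 29, 27], [33, 30, 34], [38, 35, 30], [83, 67, 40], [139, 114, 64], [155, 131, 69], [157, 125, 64], [158, 114, 55], [157, 84, 27], [159, 81, 16]]
z0.171 35 surf [ 0.4888 -0.2259  0.171 ] u mean 353.97 v 147.5 exp [354.46 147.04]
z0.186 42 surf [ 0.4885 -0.226   0.1861] u mean 354.38 v 142.1 exp [354.73 141.59]
z0.201 36 surf [ 0.4878 -0.226   0.2013] u mean 354.94 v 136.5 exp [355.01 135.99]
z0.216 42 surf [ 0.4886 -0.2256  0.2164] u mean 354.86 v 130.9 exp [355.3  130.31]
z0.231 40 surf [ 0.4867 -0.2256  0.231 ] u mean 355.95 v 125.4 exp [355.58 124.73]
z0.246 41 surf [ 0.4875 -0.2253  0.246 ] u mean 355.88 v 119.5 exp [355.88 118.87]
lowest 0.16322421780319663 vmax 150 width [(np.int64(353), np.int64(359)), (np.int64(353), np.int64(359)), (np.int64(353), np.int64(359)), (np.int64(352), np.int64(358)), (np.int64(352), np.int64(358)), (np.int64(352), np.int64(358)), (np.int64(352), np.int64(358)), (np.int64(351), np.int64(357)), (np.int64(351), np.int64(357))]
```

{"name": "move_arm", "arguments": {"motion": [[60,2,0,0,0,-3,1],[120,4,0,0,0,-6,1],[180,5,0,0,0,-9,1],[240,6,0,0,0,-11,1],[270,6,0,0,0,-13,1]]}}

```text
clock: 5.0
tool_pos: [0.5655, 0.0357, 0.2684]
eef_rot: [0.722, 0.691, -0.001, -0.002]
contact_force: [-0.7, -0.6, -2.3]
opening: 0.169
finger_force: 40.0
```

```bash
python3 st.py "(.5852,.0962,.272,0),(.5852,.0962,.182,0)"
```

```text
5.0 [0.5655 0.0357 0.2684] yaw -2.51 op 0.169 F [-0.7 -0.6 -2.3] M [-0.18  0.11 -0.03] q [-0.32  0.56  0.29  1.69 -0.2   0.92  0.01] tilt [-0.0052  0.0018 -1.    ]
  -> (0.5852, 0.0962, 0.272, 0) [61.3, 17.0, -3.6] [-0.3, -0.1, -2.5]
  -> (0.5852, 0.0962, 0.182, 0) [61.2, 17.5, 86.4] [-0.3, -0.1, -2.5]
```

{"name": "move_arm", "arguments": {"motion": [[45,13,0,0,0,-2,1],[61,17,30,0.3,0,-2.5,1],[61,17,60,0.3,0,-2.5,1],[61,17,82,0.3,0,-2.5,1],[61,17,82,0.3,0,-2.5,1]]}}

```text
clock: 5.62
tool_pos: [0.5835, 0.0906, 0.1855]
eef_rot: [0.71, 0.705, -0.005, -0.004]
contact_force: [-0.0, -0.9, -1.6]
opening: 0.173
finger_force: 40.0
```

```bash
python3 st.py "(.5852,.0962,.182,0)"; python3 - <<'E'
from plant import eyes
from h import *
for n in("side","top"):
    b=eyes.snapshot(n);np.savez(n+'_hov.npz',**b)
    u,v=proj(b,[.5852,.0962,.09]).astype(int)
    cv2.imwrite(f'pics/h_{n}.png',cv2.resize(b['frame'][v-50:v+50,u-65:u+65],(780,600),interpolation=2)[...,::-1]);print(n,u,v)
E
```

```text
5.625 [0.5835 0.0906 0.1855] yaw -0.4 op 0.173 F [-0.  -0.9 -1.6] M [-0.08  0.08 -0.  ] q [-0.37  0.7   0.25  1.71 -0.23  0.78 -0.02] tilt [-0.0139 -0.0012 -0.9999]
  -> (0.5852, 0.0962, 0.182, 0) [5.7, 1.7, 3.5] [-0.8, 0.1, -0.4]
side 270 265
top 217 183
```

View pics/h_side.png

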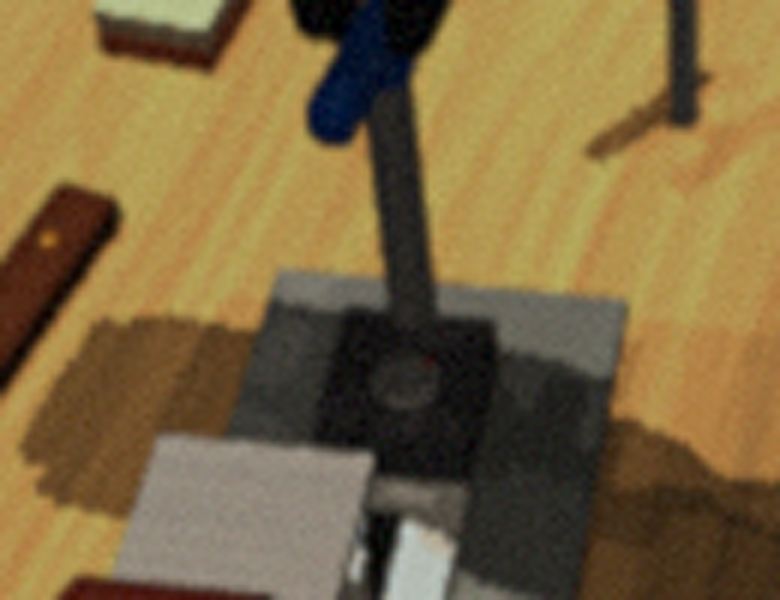

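The stem hangs above the clamp block with its tip at crop (412,323), and the screw head ring is at (405,380). I'll correct the tilt, settle, and then measure the stem against the head.

{"name": "move_arm", "arguments": {"motion": [[4,1.5,0,-0.8,0,0,1],[4,1.5,0,-0.8,0,0,1],[4,1.5,0,-0.8,0,0,1],[4,1.5,0,-0.8,0,0,1]]}}

```text
clock: 6.22
tool_pos: [0.5884, 0.0947, 0.1896]
eef_rot: [0.71, 0.705, 0.003, 0.003]
contact_force: [0.2, 0.0, -2.7]
opening: 0.173
finger_force: 40.0
```

```bash
python3 st.py "(.5852,.0962,.182,0)"; cat > stem.py <<'E'
from plant import eyes,r
from h import *
st=r.get_state();x,y,z=st["tool_pos"]
s=eyes.snapshot("side");np.savez("cur.npz",**s);W=world(s)
m=(np.hypot(W[...,0]-x,W[...,1]-y)<.025)&(W[...,2]>z-.115)&(W[...,2]<z-.03)&(W[...,2]>.06)
n_,l,q,c=cv2.connectedComponentsWithStats(m.astype(np.uint8));m=l==1+np.argmax(q[1:,4])
w=W[m];vv,uu=np.nonzero(m)
zz=w[:,2]
P=[np.polyfit(zz-(z-.11),w[:,i],1) for i in(0,1)];print("surf at tip x,y",P[0][1].round(4),P[1][1].round(4),"slope deg",[np.degrees(p[0]).round(2) for p in P],"minz",zz.min().round(4),"n",m.sum())
# centre columns per row vs vertical line under TCP
e=[]
for q in np.unique(vv)[1:-1]:
    k=vv==q;e.append((q,(uu[k].min()+uu[k].max())/2,k.sum(),zz[k].mean()))
e=np.array(e);ex=np.array([proj(s,[x,y,a])[0] for a in e[:,3]])
print("du mean",(e[:,1]-ex).mean().round(2),"trend px/m",np.polyfit(e[:,3],e[:,1]-ex,1)[0].round(1),"width px",e[:,2].mean().round(2))
b=(abs(W[...,2]-.054)<.006)&(np.hypot(W[...,0]-.5855,W[...,1]-.0965)<.045)&~m
n_,l,q,c=cv2.connectedComponentsWithStats(b.astype(np.uint8));b=l==1+np.argmax(q[1:,4])
print("block",b.sum(),cv2.minAreaRect((W[b][:,:2]*1000).astype(np.float32)),W[b].mean(0).round(4))
E
python3 stem.py
```

```text
6.225 [0.5884 0.0947 0.1896] yaw -0.41 op 0.173 F [ 0.2  0.  -2.7] M [-0.04  0.05  0.03] q [-0.38  0.69  0.25  1.71 -0.23  0.76 -0.03] tilt [ 9.2e-03  2.0e-04 -1.0e+00]
  -> (0.5852, 0.0962, 0.182, 0) [1.5, -3.3, 7.5] [0.5, -0.0, -0.4]
surf at tip x,y 0.5888 0.097 slope deg [np.float64(-0.98), np.float64(-0.35)] minz 0.0785 n 238
du mean -0.23 trend px/m 10.9 width px 8.07
block 496 ((585.8515625, 95.765625), (52.273048400878906, 54.557586669921875), 8.083239555358887) [0.5844 0.0983 0.0525]
```

```bash
python3 -c "
from plant import eyes,r
from h import *
for i in range(6):
    s=r.get_state();print(s['clock'],s['tool_pos'].round(4),Ro.from_quat(s['eef_rot']).apply([0,0,1]).round(4),s['qd'].round(3),s['contact_force'].round(1));eyes.snapshot('side')"; python3 stem.py
```

```text
6.275 [0.5883 0.0947 0.1895] [ 9.e-03  2.e-04 -1.e+00] [-0.001  0.003 -0.001  0.001  0.002 -0.002 -0.   ] [ 0.3  0.4 -2.7]
6.325 [0.5883 0.0947 0.1894] [ 8.9e-03  1.0e-04 -1.0e+00] [ 0.     0.002 -0.     0.    -0.002  0.    -0.   ] [ 0.1  0.2 -3.2]
6.375 [0.5883 0.0947 0.1894] [ 8.9e-03  1.0e-04 -1.0e+00] [ 0.003  0.002 -0.001  0.     0.     0.002  0.   ] [ 0.4 -0.1 -3.2]
6.425 [0.5883 0.0947 0.1893] [ 8.8e-03  1.0e-04 -1.0e+00] [-0.001 -0.001 -0.001  0.001  0.001 -0.001  0.   ] [ 0.4 -0.5 -2.7]
6.475 [0.5883 0.0947 0.1893] [ 8.7e-03  1.0e-04 -1.0e+00] [ 0.     0.001 -0.002  0.002  0.    -0.    -0.001] [-0.7 -1.  -3.2]
6.525 [0.5883 0.0947 0.1893] [ 8.7e-03  1.0e-04 -1.0e+00] [-0.003  0.002 -0.     0.001  0.001 -0.001 -0.001] [-0.1 -0.2 -1.6]
surf at tip x,y 0.5887 0.0967 slope deg [np.float64(-1.05), np.float64(0.06)] minz 0.0785 n 240
du mean -0.23 trend px/m 11.2 width px 8.14
block 496 ((585.512451171875, 95.8757553100586), (52.359561920166016, 55.76472473144531), 8.276228904724121) [0.5846 0.098  0.0525]
```

{"name": "move_arm", "arguments": {"motion": [[0,-2,2,0.5,0,0,1],[0,-2,2,0.5,0,0,1],[0,-2,2,0.5,0,0,1]]}}

```text
clock: 7.0
tool_pos: [0.5863, 0.0947, 0.1872]
eef_rot: [0.71, 0.705, 0.0, -0.0]
contact_force: [-0.6, -0.1, -2.9]
opening: 0.173
finger_force: 40.0
```

```bash
python3 st.py; python3 stem.py; python3 - <<'E'
from h import *
s=dict(np.load("cur.npz"));c=proj(s,[.5852,.0962,.05]).astype(int)
print(c);print("red",[p for p in s["frame"][c[1]-22:c[1]+10,c[0]-1:c[0]+3].mean(1).astype(int).tolist()], "rows from",c[1]-22)
so=dict(np.load("side_hov.npz"))
for u,v,z in((273,267.9,.0755),(272,277.8,.05)):print(ray(so,u,v,z).round(4))
C=-s["world_to_cam"][:3,:3].T@s["world_to_cam"][:3,3];print("cam",C.round(3))
E
```

```text
7.0 [0.5863 0.0947 0.1872] yaw -0.4 op 0.173 F [-0.6 -0.1 -2.9] M [-0.08  0.01 -0.03] q [-0.38  0.7   0.25  1.71 -0.23  0.77 -0.03] tilt [-0.e+00  1.e-04 -1.e+00]
surf at tip x,y 0.5857 0.0967 slope deg [np.float64(-0.51), np.float64(0.06)] minz 0.0767 n 239
du mean 0.21 trend px/m 14.2 width px 7.8
block 495 ((585.5435180664062, 95.74568939208984), (52.188480377197266, 55.759220123291016), 8.235244750976562) [0.5846 0.0986 0.0525]
[272 278]
red [[74, 66, 44], [69, 61, 42], [66, 56, 38], [62, 54, 38], [61, 53, 37], [58, 51, 40], [46, 42, 34], [41, 42, 36], [41, 38, 35], [43, 42, 38], [42, 38, 38], [35, 34, 30], [36, 32, 30], [32, 29, 28], [33, 32, 28], [25, 25, 23], [23, 22, 20], [30, 29, 26], [39, 36, 34], [44, 42, 38], [42, 39, 36], [42, 40, 36], [43, 40, 37], [41, 38, 35], [44, 39, 36], [51, 50, 44], [57, 53, 49], [39, 36, 33], [33, 30, 30], [35, 32, 32], [36, 34, 34], [31, 30, 29]] rows from 256
[0.5838 0.0906 0.0755]
[0.5863 0.0956 0.05  ]
cam [0.341 0.615 0.743]
```

{"name": "move_arm", "arguments": {"motion": [[5,-1,0,0,0,0,1],[5,-1,12,0,0,0,1],[5,-1,20,0,0,0,1],[5,-1,22,0,0,0,1],[5,-1,22,0,0,0,1]]}}

```text
clock: 7.68
tool_pos: [0.5852, 0.0996, 0.165]
eef_rot: [0.71, 0.705, -0.0, -0.0]
contact_force: [1.1, -0.3, -1.9]
opening: 0.173
finger_force: 40.0
```

```bash
python3 st.py; python3 stem.py; python3 - <<'E'
from h import *
s=dict(np.load("cur.npz"))
cv2.imwrite('pics/k1.png',cv2.resize(s['frame'][235:300,235:310],(692,600),interpolation=2)[...,::-1])
E
```

```text
7.675 [0.5852 0.0996 0.165 ] yaw -0.42 op 0.173 F [ 1.1 -0.3 -1.9] M [-0.11  0.03 -0.01] q [-0.38  0.72  0.24  1.73 -0.24  0.72 -0.03] tilt [-4.e-04 -1.e-04 -1.e+00]
surf at tip x,y 0.5847 0.102 slope deg [np.float64(-0.67), np.float64(-0.41)] minz 0.0603 n 214
du mean 0.08 trend px/m 8.4 width px 7.81
block 462 ((585.4550170898438, 95.6729736328125), (52.74116134643555, 55.37288284301758), 7.395998001098633) [0.5837 0.0998 0.0528]
```

View pics/k1.png

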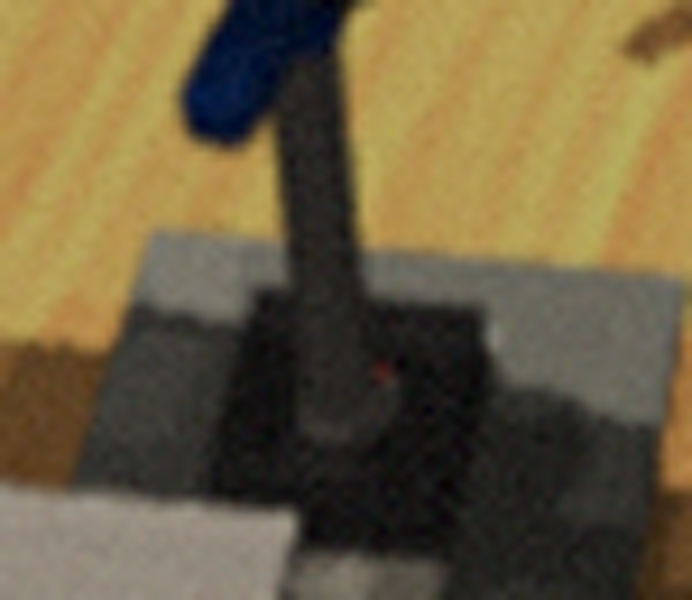

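The tip is at about crop (335,430), over the counterbore. The ring shows to its right, up to about x=400, and the red dot is at (383,370). The stem looks about 2 mm too far toward +x, so I'll enter the counterbore gently and feel its walls.

{"name": "move_arm", "arguments": {"motion": [[0,-2,0,0,0,0,1],[0,-2,1,0,0,0,1],[0,-2,2,0,0,0,1],[0,-2,3,0,0,0,1],[0,-2,3,0,0,0,1]]}}

```text
clock: 8.35
tool_pos: [0.5833, 0.0998, 0.1622]
eef_rot: [0.71, 0.705, 0.0, -0.0]
contact_force: [-1.3, 0.5, -2.3]
opening: 0.175
finger_force: 40.0
```

{"name": "move_arm", "arguments": {"motion": [[0,0,0.5,0,0,0,1],[0,0,1,0,0,0,1],[0,0,1.5,0,0,0,1],[0,0,1.5,0,0,0,1]]}}

```text
clock: 8.85
tool_pos: [0.5833, 0.0998, 0.1607]
eef_rot: [0.71, 0.705, 0.0, -0.0]
contact_force: [0.5, -0.2, -2.3]
opening: 0.173
finger_force: 40.0
```

{"name": "move_arm", "arguments": {"motion": [[0,1,0,0,0,0,1],[0,2,0,0,0,0,1],[0,3,0,0,0,0,1],[0,4,0,0,0,0,1],[0,4,0,0,0,0,1]]}}

```text
clock: 9.48
tool_pos: [0.5874, 0.0997, 0.1608]
eef_rot: [0.71, 0.705, 0.0, -0.0]
contact_force: [-0.7, 0.1, -2.0]
opening: 0.174
finger_force: 40.0
```

{"name": "move_arm", "arguments": {"motion": [[0,1,0,0,0,0,1],[0,2,0,0,0,0,1],[0,3,0,0,0,0,1],[0,3,0,0,0,0,1]]}}

```text
clock: 9.98
tool_pos: [0.5903, 0.0997, 0.1607]
eef_rot: [0.71, 0.705, -0.0, -0.0]
contact_force: [-1.3, 1.1, -2.0]
opening: 0.172
finger_force: 40.0
```

{"name": "move_arm", "arguments": {"motion": [[0,1,0,0,0,0,1],[0,2,0,0,0,0,1],[0,2,0,0,0,0,1]]}}

```text
clock: 10.35
tool_pos: [0.592, 0.0997, 0.1607]
eef_rot: [0.71, 0.705, -0.0, -0.0]
contact_force: [-0.7, 0.4, -1.7]
opening: 0.168
finger_force: 40.0
```

```bash
python3 st.py; python3 stem.py
```

```text
10.35 [0.592  0.0997 0.1607] yaw -0.4 op 0.168 F [-0.7  0.4 -1.7] M [-0.    0.44 -0.  ] q [-0.38  0.74  0.24  1.71 -0.24  0.72 -0.02] tilt [-7.e-04  2.e-04 -1.e+00]
surf at tip x,y 0.5893 0.1019 slope deg [np.float64(0.62), np.float64(-0.16)] minz 0.0602 n 203
du mean 0.71 trend px/m 0.1 width px 8.0
block 445 ((585.8408813476562, 95.60765075683594), (52.60895538330078, 55.68657302856445), 7.903797626495361) [0.5828 0.1    0.0528]
```

{"name": "move_arm", "arguments": {"motion": [[0,-2,0,0,0,0,1],[0,-5,0,0,0,0,1],[0,-8,0,0,0,0,1],[0,-11,0,0,0,0,1],[0,-11,0,0,0,0,1]]}}

```text
clock: 11.02
tool_pos: [0.5811, 0.0998, 0.1608]
eef_rot: [0.71, 0.705, 0.0, -0.0]
contact_force: [-0.0, 0.4, -2.7]
opening: 0.172
finger_force: 40.0
```

```bash
python3 st.py; python3 stem.py|head -2
```

```text
11.025 [0.5811 0.0998 0.1608] yaw -0.4 op 0.172 F [-0.   0.4 -2.7] M [-0.06  0.1   0.  ] q [-0.38  0.72  0.24  1.74 -0.24  0.7  -0.02] tilt [-1.e-04  2.e-04 -1.e+00]
surf at tip x,y 0.5807 0.102 slope deg [np.float64(-0.65), np.float64(-0.16)] minz 0.0605 n 201
du mean 0.07 trend px/m 8.2 width px 8.17
```

{"name": "move_arm", "arguments": {"motion": [[0,-0.5,0,0,0,0,1],[0,-1,0,0,0,0,1],[0,-1,0,0,0,0,1]]}}

```text
clock: 11.45
tool_pos: [0.5803, 0.0998, 0.1608]
eef_rot: [0.71, 0.705, 0.0, -0.0]
contact_force: [-1.8, -0.0, -3.0]
opening: 0.173
finger_force: 40.0
```

```bash
python3 st.py
```

```text
11.45 [0.5803 0.0998 0.1608] yaw -0.4 op 0.173 F [-1.8 -0.  -3. ] M [-0.01  0.06  0.01] q [-0.38  0.72  0.24  1.75 -0.24  0.7  -0.02] tilt [-0.e+00  2.e-04 -1.e+00]
```

{"name": "move_arm", "arguments": {"motion": [[0,-1,0,0,0,0,1],[0,-2,0,0,0,0,1],[0,-2,0,0,0,0,1]]}}

```text
clock: 11.82
tool_pos: [0.5783, 0.0998, 0.1608]
eef_rot: [0.71, 0.705, 0.0, -0.0]
contact_force: [-1.1, 0.2, -2.7]
opening: 0.172
finger_force: 40.0
```

```bash
python3 st.py; python3 stem.py|head -2
```

```text
11.825 [0.5783 0.0998 0.1608] yaw -0.4 op 0.172 F [-1.1  0.2 -2.7] M [-0.07  0.03  0.04] q [-0.38  0.72  0.24  1.75 -0.24  0.7  -0.02] tilt [ 1.e-04  2.e-04 -1.e+00]
surf at tip x,y 0.5776 0.1023 slope deg [np.float64(-0.32), np.float64(-0.43)] minz 0.0602 n 202
du mean 0.03 trend px/m 5.3 width px 7.65
```

{"name": "move_arm", "arguments": {"motion": [[0,-1,0,0,0,0,1],[0,-2,0,0,0,0,1],[0,-2,0,0,0,0,1]]}}

```text
clock: 12.25
tool_pos: [0.5767, 0.0998, 0.1609]
eef_rot: [0.71, 0.705, 0.0, 0.0]
contact_force: [0.6, 0.5, -2.6]
opening: 0.172
finger_force: 40.1
```

```bash
python3 st.py; python3 stem.py|head -2
```

```text
12.25 [0.5767 0.0998 0.1609] yaw -0.4 op 0.172 F [ 0.6  0.5 -2.6] M [-0.11 -0.26  0.07] q [-0.39  0.72  0.24  1.76 -0.24  0.69 -0.02] tilt [ 9.e-04  2.e-04 -1.e+00]
surf at tip x,y 0.5779 0.1022 slope deg [np.float64(-1.44), np.float64(-0.39)] minz 0.0604 n 200
du mean -0.33 trend px/m 20.4 width px 7.62
```

{"name": "move_arm", "arguments": {"motion": [[0,3,0,0,0,0,1],[0,7,0,0,0,0,1],[2,7,0,0,0,0,1],[3,7,0,0,0,0,1],[3,7,0,0,0,0,1]]}}

```text
clock: 12.92
tool_pos: [0.5831, 0.103, 0.1607]
eef_rot: [0.709, 0.705, -0.0, -0.0]
contact_force: [0.4, -0.1, -3.1]
opening: 0.174
finger_force: 40.0
```

```bash
python3 st.py
```

```text
12.925 [0.5831 0.103  0.1607] yaw -0.38 op 0.174 F [ 0.4 -0.1 -3.1] M [-0.05  0.03  0.04] q [-0.39  0.73  0.24  1.74 -0.24  0.71 -0.03] tilt [-4.e-04  3.e-04 -1.e+00]
```

{"name": "move_arm", "arguments": {"motion": [[1,0,0,0,0,0,1],[2,0,0,0,0,0,1],[2,0,0,0,0,0,1]]}}

```text
clock: 13.3
tool_pos: [0.5833, 0.1048, 0.1608]
eef_rot: [0.71, 0.705, 0.0, -0.0]
contact_force: [-0.3, -0.7, -2.1]
opening: 0.176
finger_force: 40.0
```

```bash
python3 st.py
```

```text
13.3 [0.5833 0.1048 0.1608] yaw -0.39 op 0.176 F [-0.3 -0.7 -2.1] M [-0.16  0.08 -0.03] q [-0.39  0.73  0.24  1.74 -0.24  0.71 -0.03] tilt [-0.e+00  1.e-04 -1.e+00]
```

{"name": "move_arm", "arguments": {"motion": [[0.5,0,0,0,0,0,1],[1,0,0,0,0,0,1],[1,0,0,0,0,0,1]]}}

```text
clock: 13.68
tool_pos: [0.5833, 0.1057, 0.1608]
eef_rot: [0.71, 0.705, -0.0, -0.0]
contact_force: [-0.3, -0.1, -1.4]
opening: 0.168
finger_force: 40.0
```

```bash
python3 st.py
```

```text
13.675 [0.5833 0.1057 0.1608] yaw -0.41 op 0.168 F [-0.3 -0.1 -1.4] M [-0.26  0.12  0.05] q [-0.39  0.73  0.24  1.73 -0.24  0.71 -0.03] tilt [-1.e-04  0.e+00 -1.e+00]
```

{"name": "move_arm", "arguments": {"motion": [[-4,0,0,0,0,0,1],[-8,0,0,0,0,0,1],[-11,0,0,0,0,0,1],[-11,0,0,0,0,0,1]]}}

```text
clock: 14.18
tool_pos: [0.5833, 0.0943, 0.1608]
eef_rot: [0.71, 0.704, 0.0, -0.0]
contact_force: [0.6, -0.6, -2.4]
opening: 0.172
finger_force: 40.0
```

```bash
python3 st.py
```

```text
14.175 [0.5833 0.0943 0.1608] yaw -0.45 op 0.172 F [ 0.6 -0.6 -2.4] M [-0.06  0.07 -0.01] q [-0.37  0.73  0.24  1.74 -0.24  0.7  -0.02] tilt [ 0.  0. -1.]
```

{"name": "move_arm", "arguments": {"motion": [[-1,0,0,0,0,0,1],[-2.5,0,0,0,0,0,1],[-2.5,0,0,0,0,0,1]]}}

```text
clock: 14.55
tool_pos: [0.5833, 0.0921, 0.1608]
eef_rot: [0.71, 0.705, 0.0, -0.0]
contact_force: [-0.4, 0.4, -3.3]
opening: 0.169
finger_force: 40.0
```

```bash
python3 st.py
```

```text
14.55 [0.5833 0.0921 0.1608] yaw -0.41 op 0.169 F [-0.4  0.4 -3.3] M [-0.03  0.14 -0.03] q [-0.37  0.73  0.23  1.74 -0.24  0.7  -0.01] tilt [-0.e+00  1.e-04 -1.e+00]
```

{"name": "move_arm", "arguments": {"motion": [[-0.5,0,0,0,0,0,1],[-1,0,0,0,0,0,1],[-1,0,0,0,0,0,1]]}}

```text
clock: 14.92
tool_pos: [0.5832, 0.0913, 0.1608]
eef_rot: [0.71, 0.705, 0.0, -0.0]
contact_force: [0.2, 0.6, -2.8]
opening: 0.173
finger_force: 40.0
```

```bash
python3 st.py
```

```text
14.925 [0.5832 0.0913 0.1608] yaw -0.4 op 0.173 F [ 0.2  0.6 -2.8] M [ 0.02  0.08 -0.04] q [-0.37  0.73  0.23  1.74 -0.24  0.7  -0.01] tilt [ 0.e+00  3.e-04 -1.e+00]
```

{"name": "move_arm", "arguments": {"motion": [[3,0.7,0,0,0,0,1],[6.7,0.7,0,0,0,0,1],[6.7,0.7,0.5,0,0,0,1],[6.7,0.7,1,0,0,0,1],[6.7,0.7,1,0,0,0,1]]}}

```text
clock: 15.55
tool_pos: [0.5842, 0.0979, 0.16]
eef_rot: [0.71, 0.705, 0.0, 0.0]
contact_force: [-1.1, 0.3, -0.8]
opening: 0.175
finger_force: 40.0
```

```bash
python3 st.py
```

```text
15.55 [0.5842 0.0979 0.16  ] yaw -0.41 op 0.175 F [-1.1  0.3 -0.8] M [-0.01  0.1   0.04] q [-0.38  0.73  0.24  1.74 -0.24  0.7  -0.02] tilt [ 4.e-04  3.e-04 -1.e+00]
```

{"name": "move_arm", "arguments": {"motion": [[0,0,0.5,0,0,0,1],[0,0,1,0,0,0,1],[0,0,1,0,0,0,1]]}}

```text
clock: 15.92
tool_pos: [0.5847, 0.098, 0.1597]
eef_rot: [0.71, 0.705, 0.001, 0.0]
contact_force: [-0.8, 0.5, 5.3]
opening: 0.173
finger_force: 40.0
```

```bash
python3 st.py
```

```text
15.925 [0.5847 0.098  0.1597] yaw -0.41 op 0.173 F [-0.8  0.5  5.3] M [ 0.04  0.27 -0.01] q [-0.38  0.73  0.24  1.74 -0.24  0.7  -0.02] tilt [ 1.8e-03  6.0e-04 -1.0e+00]
```

{"name": "move_arm", "arguments": {"motion": [[0,0,0.3,0,0,-2,1],[-0.1,-0.1,0.3,0,0,-4,1],[-0.1,-0.2,0.3,0,0,-6,1],[-0.2,-0.3,0.3,0,0,-8,1],[-0.2,-0.3,0.3,0,0,-10,1]]}}

```text
clock: 16.55
tool_pos: [0.5847, 0.0978, 0.1597]
eef_rot: [0.645, 0.764, 0.001, 0.001]
contact_force: [-0.3, 0.2, 6.2]
opening: 0.171
finger_force: 40.0
```

```bash
python3 st.py
```

```text
16.55 [0.5847 0.0978 0.1597] yaw 9.64 op 0.171 F [-0.3  0.2  6.2] M [-0.02  0.31  0.03] q [-0.35  0.72  0.18  1.74 -0.19  0.7   0.1 ] tilt [ 2.5e-03  6.0e-04 -1.0e+00]
```

{"name": "move_arm", "arguments": {"motion": [[0,0,0,0,0,-2,1],[-0.1,-0.1,0,0,0,-4,1],[-0.1,-0.2,0,0,0,-6,1],[-0.2,-0.3,0,0,0,-8,1],[-0.2,-0.3,0,0,0,-10,1]]}}

```text
clock: 17.18
tool_pos: [0.5845, 0.0974, 0.1596]
eef_rot: [0.576, 0.817, 0.001, 0.001]
contact_force: [-0.7, 0.5, 5.6]
opening: 0.176
finger_force: 40.0
```

```bash
python3 st.py
```

```text
17.175 [0.5845 0.0974 0.1596] yaw 19.64 op 0.176 F [-0.7  0.5  5.6] M [-0.08  0.15 -0.03] q [-0.32  0.72  0.13  1.74 -0.14  0.69  0.23] tilt [ 2.6e-03  5.0e-04 -1.0e+00]
```

{"name": "move_arm", "arguments": {"motion": [[0,0,0.2,0,0,-2,1],[-0.1,-0.1,0.2,0,0,-4,1],[-0.1,-0.2,0.2,0,0,-6,1],[-0.2,-0.3,0.2,0,0,-8,1],[-0.2,-0.3,0.2,0,0,-10,1]]}}

```text
clock: 17.8
tool_pos: [0.5843, 0.097, 0.1594]
eef_rot: [0.503, 0.864, 0.001, 0.001]
contact_force: [-1.2, 0.3, 6.3]
opening: 0.172
finger_force: 40.0
```

```bash
python3 st.py
```

```text
17.8 [0.5843 0.097  0.1594] yaw 29.63 op 0.172 F [-1.2  0.3  6.3] M [-0.1  0.1 -0. ] q [-0.29  0.72  0.08  1.74 -0.08  0.69  0.35] tilt [ 2.7e-03  3.0e-04 -1.0e+00]
```

{"name": "move_arm", "arguments": {"motion": [[0,0,0,0,0,-2,1],[-0.1,-0.1,0,0,0,-4,1],[-0.1,-0.2,0,0,0,-6,1],[-0.2,-0.3,0,0,0,-8,1],[-0.2,-0.3,0,0,0,-10,1]]}}

```text
clock: 18.42
tool_pos: [0.5832, 0.0966, 0.1584]
eef_rot: [0.425, 0.905, 0.0, 0.0]
contact_force: [0.4, -0.8, -2.0]
opening: 0.172
finger_force: 40.0
```

```bash
python3 st.py
```

```text
18.425 [0.5832 0.0966 0.1584] yaw 39.67 op 0.172 F [ 0.4 -0.8 -2. ] M [ 0.02 -0.02  0.02] q [-0.26  0.72  0.03  1.74 -0.03  0.69  0.48] tilt [ 4.e-04 -1.e-04 -1.e+00]
```

It dropped: the pressing force is gone and z is 1.2 mm lower. I'm easing down without turning.

{"name": "move_arm", "arguments": {"motion": [[0,0,0.5,0,0,0,1],[0,0,1,0,0,0,1],[0,0,1.5,0,0,0,1],[0,0,1.5,0,0,0,1]]}}

```text
clock: 18.92
tool_pos: [0.5829, 0.0969, 0.1565]
eef_rot: [0.426, 0.905, -0.0, -0.0]
contact_force: [0.0, -0.6, -3.0]
opening: 0.176
finger_force: 40.0
```

```bash
python3 st.py
```

```text
18.925 [0.5829 0.0969 0.1565] yaw 39.6 op 0.176 F [ 0.  -0.6 -3. ] M [-0.04  0.01 -0.  ] q [-0.26  0.72  0.03  1.74 -0.03  0.69  0.48] tilt [-5.e-04  0.e+00 -1.e+00]
```

{"name": "move_arm", "arguments": {"motion": [[0,0,1.2,0,0,0,1],[0,0,2.4,0,0,0,1],[0,0,3.6,0,0,0,1],[0,0,4.5,0,0,0,1],[0,0,4.5,0,0,0,1]]}}

```text
clock: 19.55
tool_pos: [0.583, 0.0969, 0.1522]
eef_rot: [0.426, 0.905, 0.0, -0.0]
contact_force: [-0.1, 0.2, -3.5]
opening: 0.175
finger_force: 40.0
```

```bash
python3 st.py
```

```text
19.55 [0.583  0.0969 0.1522] yaw 39.6 op 0.175 F [-0.1  0.2 -3.5] M [-0.06  0.01  0.  ] q [-0.26  0.72  0.03  1.74 -0.03  0.68  0.48] tilt [-1.e-04  2.e-04 -1.e+00]
```

{"name": "move_arm", "arguments": {"motion": [[0,0,0.7,0,0,0,1],[0,0,1.4,0,0,0,1],[0,0,2,0,0,0,1],[0,0,2,0,0,0,1]]}}

```text
clock: 20.05
tool_pos: [0.583, 0.0969, 0.1502]
eef_rot: [0.426, 0.905, 0.0, -0.0]
contact_force: [0.0, 0.2, -2.8]
opening: 0.17
finger_force: 40.0
```

```bash
python3 st.py
```

```text
20.05 [0.583  0.0969 0.1502] yaw 39.6 op 0.17 F [ 0.   0.2 -2.8] M [-0.07 -0.01 -0.01] q [-0.26  0.73  0.03  1.74 -0.03  0.67  0.48] tilt [-1.e-04  2.e-04 -1.e+00]
```

{"name": "move_arm", "arguments": {"motion": [[0,0,0.5,0,0,0,1],[0,0,1,0,0,0,1],[0,0,1,0,0,0,1],[0,0,1,0,0,0,1]]}}

```text
clock: 20.55
tool_pos: [0.5837, 0.097, 0.15]
eef_rot: [0.426, 0.905, 0.001, 0.001]
contact_force: [-0.4, -0.4, 5.3]
opening: 0.169
finger_force: 40.0
```

```bash
python3 st.py; python3 - <<'E'
from plant import eyes
from h import *
s=eyes.snapshot("side");f=s["frame"].astype(int);c=proj(s,[.5852,.0962,.05]).astype(int)
m=np.zeros(f.shape[:2],bool);m[c[1]-8:c[1]+9,c[0]-9:c[0]+10]=1
q=m&(f[...,0]>f[...,1]+25);v,u=np.nonzero(q);print("dot",len(u),u.mean() if len(u) else 0,v.mean() if len(u) else 0)
E
```

```text
20.55 [0.5837 0.097  0.15  ] yaw 39.6 op 0.169 F [-0.4 -0.4  5.3] M [-0.1   0.16  0.  ] q [-0.26  0.73  0.03  1.74 -0.03  0.67  0.48] tilt [ 1.5e-03  5.0e-04 -1.0e+00]
dot 0 0 0
```

{"name": "move_arm", "arguments": {"motion": [[0,0,0,0,0,1,1],[0.1,0.1,0,0,0,3,1],[0.1,0.1,0,0,0,5,1],[0.1,0.2,0,0,0,7,1],[0.2,0.3,0,0,0,10,1]]}}

```text
clock: 21.22
tool_pos: [0.5837, 0.0974, 0.1499]
eef_rot: [0.503, 0.864, 0.001, 0.0]
contact_force: [0.3, 1.5, 6.3]
opening: 0.17
finger_force: 40.0
```

```bash
python3 st.py
```

```text
21.225 [0.5837 0.0974 0.1499] yaw 29.54 op 0.17 F [0.3 1.5 6.3] M [-0.1   0.23  0.17] q [-0.29  0.73  0.08  1.74 -0.09  0.67  0.35] tilt [ 1.3e-03  4.0e-04 -1.0e+00]
```

{"name": "move_arm", "arguments": {"motion": [[0.1,0.1,0,0,0,4,1],[0.1,0.2,0,0,0,8,1],[0.2,0.3,0,0,0,12,1],[0.3,0.4,0,0,0,16,1],[0.4,0.5,0,0,0,20,1]]}}

```text
clock: 21.85
tool_pos: [0.5841, 0.0981, 0.15]
eef_rot: [0.646, 0.763, 0.001, 0.0]
contact_force: [-0.1, -0.3, 4.8]
opening: 0.172
finger_force: 40.0
```

```bash
python3 st.py
```

```text
21.85 [0.5841 0.0981 0.15  ] yaw 9.5 op 0.172 F [-0.1 -0.3  4.8] M [-0.11  0.16  0.13] q [-0.35  0.74  0.18  1.75 -0.2   0.67  0.11] tilt [ 1.7e-03  5.0e-04 -1.0e+00]
```

{"name": "move_arm", "arguments": {"motion": [[0,0.1,0,0,0,2,1],[0.1,0.1,0,0,0,4,1],[0.1,0.1,0,0,0,6,1],[0.1,0.1,0,0,0,6,1]]}}

```text
clock: 22.35
tool_pos: [0.5843, 0.0982, 0.15]
eef_rot: [0.684, 0.729, 0.001, 0.001]
contact_force: [-0.3, 0.3, 5.3]
opening: 0.174
finger_force: 40.0
```

```bash
python3 st.py
```

```text
22.35 [0.5843 0.0982 0.15  ] yaw 3.62 op 0.174 F [-0.3  0.3  5.3] M [-0.08  0.18  0.13] q [-0.37  0.74  0.21  1.75 -0.23  0.68  0.03] tilt [ 2.e-03  4.e-04 -1.e+00]
```

{"name": "move_arm", "arguments": {"motion": [[0,0,0,0,0,1,1],[0,0.1,0,0,0,2,1],[0.1,0.1,0,0,0,3,1],[0.1,0.1,0,0,0,3,1]]}}

```text
clock: 22.85
tool_pos: [0.5844, 0.0983, 0.1499]
eef_rot: [0.703, 0.711, 0.001, 0.001]
contact_force: [0.1, 0.3, 5.2]
opening: 0.168
finger_force: 40.0
```

```bash
python3 st.py
```

```text
22.85 [0.5844 0.0983 0.1499] yaw 0.63 op 0.168 F [0.1 0.3 5.2] M [-0.01  0.14  0.11] q [-0.37  0.74  0.23  1.75 -0.24  0.68 -0.  ] tilt [ 2.e-03  4.e-04 -1.e+00]
```

{"name": "move_arm", "arguments": {"motion": [[0,0,0,0,0,1,1],[0,0.1,0,0,0,2,1],[0.1,0.1,0,0,0,3,1],[0.1,0.1,0,0,0,3,1]]}}

```text
clock: 23.35
tool_pos: [0.5846, 0.0984, 0.15]
eef_rot: [0.722, 0.692, 0.001, 0.001]
contact_force: [0.1, -0.6, 5.3]
opening: 0.172
finger_force: 40.0
```

```bash
python3 st.py
```

```text
23.35 [0.5846 0.0984 0.15  ] yaw -2.38 op 0.172 F [ 0.1 -0.6  5.3] M [-0.13  0.17  0.07] q [-0.38  0.74  0.24  1.75 -0.26  0.68 -0.04] tilt [ 2.e-03  5.e-04 -1.e+00]
```

{"name": "move_arm", "arguments": {"motion": [[0,0,0,0,0,1,1],[0,0.1,0,0,0,2,1],[0.1,0.1,0,0,0,3,1],[0.1,0.1,0,0,0,4,1]]}}

```text
clock: 23.85
tool_pos: [0.5847, 0.0985, 0.15]
eef_rot: [0.745, 0.667, 0.001, 0.001]
contact_force: [-0.2, 0.3, 5.8]
opening: 0.172
finger_force: 40.0
```

```bash
python3 st.py
```

```text
23.85 [0.5847 0.0985 0.15  ] yaw -6.4 op 0.172 F [-0.2  0.3  5.8] M [-0.1   0.08  0.14] q [-0.39  0.75  0.26  1.75 -0.28  0.68 -0.09] tilt [ 2.1e-03  5.0e-04 -1.0e+00]
```

{"name": "move_arm", "arguments": {"motion": [[0,0,0,0,0,1,1],[0,0.1,0,0,0,2,1],[0.1,0.1,0,0,0,3,1],[0.1,0.1,0,0,0,4,1]]}}

```text
clock: 24.35
tool_pos: [0.5848, 0.0985, 0.15]
eef_rot: [0.768, 0.64, 0.001, 0.001]
contact_force: [-0.5, 0.2, 5.6]
opening: 0.168
finger_force: 40.0
```

```bash
python3 st.py
```

```text
24.35 [0.5848 0.0985 0.15  ] yaw -10.4 op 0.168 F [-0.5  0.2  5.6] M [-0.05  0.08  0.14] q [-0.4   0.75  0.28  1.75 -0.3   0.69 -0.14] tilt [ 2.2e-03  5.0e-04 -1.0e+00]
```

{"name": "move_arm", "arguments": {"motion": [[0,0,0,0,0,1,1],[0,0.1,0,0,0,2,1],[0.1,0.1,0,0,0,3,1],[0.1,0.1,0,0,0,4,1]]}}

```text
clock: 24.85
tool_pos: [0.585, 0.0986, 0.15]
eef_rot: [0.79, 0.613, 0.001, 0.0]
contact_force: [0.3, 0.9, 5.1]
opening: 0.174
finger_force: 40.0
```

```bash
python3 st.py
```

```text
24.85 [0.585  0.0986 0.15  ] yaw -14.41 op 0.174 F [0.3 0.9 5.1] M [-0.05  0.04  0.13] q [-0.42  0.75  0.3   1.75 -0.33  0.69 -0.19] tilt [ 2.2e-03  5.0e-04 -1.0e+00]
```

{"name": "move_arm", "arguments": {"motion": [[0,0,0,0,0,1,1],[0,0.1,0,0,0,2,1],[0.1,0.1,0,0,0,3,1],[0.1,0.1,0,0,0,4,1]]}}

```text
clock: 25.35
tool_pos: [0.5851, 0.0987, 0.15]
eef_rot: [0.811, 0.585, 0.001, 0.001]
contact_force: [-0.2, 0.1, 4.6]
opening: 0.169
finger_force: 40.2
```

```bash
python3 st.py
```

```text
25.35 [0.5851 0.0987 0.15  ] yaw -18.37 op 0.169 F [-0.2  0.1  4.6] M [-0.1   0.06  0.31] q [-0.43  0.75  0.32  1.75 -0.35  0.69 -0.24] tilt [ 2.3e-03  4.0e-04 -1.0e+00]
```

{"name": "move_arm", "arguments": {"motion": [[0,0,0,0,0,0.5,1],[0,0,0,0,0,1,1],[0,0,0,0,0,1,1],[0,0,0,0,0,1,1]]}}

```text
clock: 25.85
tool_pos: [0.5851, 0.0987, 0.15]
eef_rot: [0.816, 0.579, 0.001, 0.001]
contact_force: [-0.8, -0.5, 4.5]
opening: 0.167
finger_force: 40.4
```

```bash
python3 st.py
```

```text
25.85 [0.5851 0.0987 0.15  ] yaw -19.31 op 0.167 F [-0.8 -0.5  4.5] M [-0.07  0.06  0.33] q [-0.43  0.76  0.33  1.75 -0.35  0.69 -0.25] tilt [ 2.2e-03  2.0e-04 -1.0e+00]
```

{"name": "move_arm", "arguments": {"motion": [[0,0,0,0,0,-2,1],[0,0,0,0,0,-4,1],[0,0,-3,0,0,-4,1],[0,0,-9,0,0,-4,1],[0,0,-16,0,0,-4,1]]}}

```text
clock: 26.48
tool_pos: [0.5835, 0.0985, 0.1653]
eef_rot: [0.796, 0.606, -0.001, -0.0]
contact_force: [0.5, -0.4, -2.3]
opening: 0.173
finger_force: 40.0
```

```bash
python3 st.py
```

```text
26.475 [0.5835 0.0985 0.1653] yaw -15.42 op 0.173 F [ 0.5 -0.4 -2.3] M [-0.07  0.06  0.02] q [-0.43  0.73  0.32  1.74 -0.32  0.73 -0.21] tilt [-0.0015  0.     -1.    ]
```

{"name": "move_arm", "arguments": {"motion": [[0,0,-25,0,0,0,1],[0,0,-60,0,0,0,1],[0,0,-100,0,0,0,1],[0,0,-122,0,0,0,1],[0,0,-122,0,0,0,1]]}}

```text
clock: 27.1
tool_pos: [0.5849, 0.0985, 0.289]
eef_rot: [0.796, 0.606, 0.002, 0.001]
contact_force: [0.7, -0.5, -3.1]
opening: 0.169
finger_force: 40.0
```

```bash
python3 st.py "(.4876,-.2277,.28,-15.9),(.4876,-.2277,.122,-15.9)"; python3 stem.py; python3 - <<'E'
from h import *
s=dict(np.load("cur.npz"));f=s["frame"].astype(int);c=proj(s,[.5852,.0962,.05]).astype(int)
m=np.zeros(f.shape[:2],bool);m[c[1]-8:c[1]+9,c[0]-9:c[0]+10]=1
q=m&(f[...,0]>f[...,1]+20);v,u=np.nonzero(q);print("dot",len(u),[ray(s,u.mean(),v.mean(),.05).round(4) if len(u) else 0])
E
```

```text
27.1 [0.5849 0.0985 0.289 ] yaw -15.41 op 0.169 F [ 0.7 -0.5 -3.1] M [-0.06  0.11 -0.  ] q [-0.47  0.59  0.39  1.59 -0.25  1.01 -0.27] tilt [ 0.0034  0.001  -1.    ]
  -> (0.4876, -0.2277, 0.28, -15.9) [-340.4, -7.1, 8.3] [0.2, -0.1, 0.5]
  -> (0.4876, -0.2277, 0.122, -15.9) [-340.7, -7.6, 166.3] [0.2, -0.1, 0.5]
surf at tip x,y 0.5841 0.1006 slope deg [np.float64(-0.97), np.float64(-0.1)] minz 0.1784 n 301
du mean 0.4 trend px/m 10.4 width px 8.65
block 527 ((585.5618896484375, 95.95014953613281), (52.618927001953125, 57.50859451293945), 7.827247619628906) [0.5849 0.0975 0.0526]
dot 0 [0]
```

{"name": "move_arm", "arguments": {"motion": [[-60,-1,2,0,0,0,1],[-120,-2,4,0,0,0,1],[-180,-4,6,0,0,0,1],[-240,-5,8,0,0,0,1],[-300,-6,8,0.2,0,0,1]]}}

```text
clock: 27.78
tool_pos: [0.4968, -0.1901, 0.2776]
eef_rot: [0.795, 0.606, -0.002, -0.003]
contact_force: [1.4, -0.1, -3.7]
opening: 0.172
finger_force: 40.0
```

{"name": "move_arm", "arguments": {"motion": [[-28,-1,0,0,0,0,1],[-40,-1,0,0,0,0,1],[-40,-1,0,0,0,0,1],[-40,-1,0,0,0,0,1]]}}

```text
clock: 28.28
tool_pos: [0.4878, -0.2252, 0.2787]
eef_rot: [0.795, 0.607, -0.001, -0.002]
contact_force: [-0.5, 0.9, -2.0]
opening: 0.171
finger_force: 40.0
```

```bash
python3 st.py "(.4876,-.2277,.2,-15.9),(.4876,-.2277,.122,-15.9)"
```

```text
28.275 [ 0.4878 -0.2252  0.2787] yaw -15.23 op 0.171 F [-0.5  0.9 -2. ] M [-0.05  0.08 -0.  ] q [ 0.12  0.52  0.37  1.76 -0.23  0.91  0.32] tilt [-0.0039  0.0027 -1.    ]
  -> (0.4876, -0.2277, 0.2, -15.9) [-2.6, 0.8, 78.7] [-0.3, -0.1, 0.7]
  -> (0.4876, -0.2277, 0.122, -15.9) [-2.7, 1.2, 156.7] [-0.3, -0.1, 0.7]
```

{"name": "move_arm", "arguments": {"motion": [[-2.5,1,25,-0.3,-0.1,0.7,1],[-2.5,1,60,-0.3,-0.1,0.7,1],[-2.5,1,85,-0.3,-0.1,0.7,1],[-2.5,1,90,-0.3,-0.1,0.7,1],[-2.5,1,90,-0.3,-0.1,0.7,1]]}}

```text
clock: 28.9
tool_pos: [0.4878, -0.2293, 0.1896]
eef_rot: [0.799, 0.602, 0.0, 0.001]
contact_force: [0.3, 0.5, -2.8]
opening: 0.173
finger_force: 40.0
```

```bash
python3 st.py "(.4876,-.2277,.122,-15.9)"
```

```text
28.9 [ 0.4878 -0.2293  0.1896] yaw -16.02 op 0.173 F [ 0.3  0.5 -2.8] M [-0.06  0.1   0.1 ] q [ 0.16  0.63  0.31  1.87 -0.29  0.68  0.37] tilt [ 0.0018 -0.0019 -1.    ]
  -> (0.4876, -0.2277, 0.122, -15.9) [1.6, -0.8, 67.6] [0.1, 0.1, -0.1]
```

{"name": "move_arm", "arguments": {"motion": [[1.5,-0.5,5,0,0.1,0,1],[1.5,-0.5,15,0,0.1,0,1],[1.5,-0.5,25,0,0.1,0,1],[1.5,-0.5,35,0,0.1,0,1],[1.5,-0.5,35,0,0.1,0,1]]}}

```text
clock: 29.52
tool_pos: [0.4864, -0.2282, 0.1532]
eef_rot: [0.799, 0.601, 0.0, -0.0]
contact_force: [-0.4, -0.5, -2.8]
opening: 0.175
finger_force: 40.0
```

```bash
python3 st.py "(.4876,-.2277,.122,-15.9)"
```

```text
29.525 [ 0.4864 -0.2282  0.1532] yaw -16.11 op 0.175 F [-0.4 -0.5 -2.8] M [-0.09  0.11 -0.02] q [ 0.18  0.68  0.28  1.91 -0.32  0.59  0.39] tilt [-3.e-04  6.e-04 -1.e+00]
  -> (0.4876, -0.2277, 0.122, -15.9) [0.8, 1.1, 31.2] [-0.0, -0.0, -0.2]
```

In the hole with no contact (tip about 43 mm above the bench). I'm going down to just above the floor.

{"name": "move_arm", "arguments": {"motion": [[0.5,1,8,0,0,0,1],[0.5,1,18,0,0,0,1],[0.5,1,26,0,0,0,1],[0.5,1,30,0,0,0,1],[0.5,1,30,0,0,0,1]]}}

```text
clock: 30.15
tool_pos: [0.488, -0.2283, 0.1239]
eef_rot: [0.799, 0.601, 0.0, 0.0]
contact_force: [0.0, -0.3, -3.1]
opening: 0.17
finger_force: 40.0
```

```bash
python3 st.py "(.4876,-.2277,.122,-15.9)"
```

```text
30.15 [ 0.488  -0.2283  0.1239] yaw -16.11 op 0.17 F [ 0.  -0.3 -3.1] M [-0.06  0.05 -0.03] q [ 0.2   0.73  0.25  1.93 -0.34  0.52  0.41] tilt [ 1.2e-03 -1.0e-04 -1.0e+00]
  -> (0.4876, -0.2277, 0.122, -15.9) [0.4, -0.6, 1.9] [0.1, -0.0, -0.2]
```

Lower the last bit until it touches, then open partly to 0.5 so the fingers clear the neighbours.

{"name": "move_arm", "arguments": {"motion": [[0.4,-0.3,1,0,0,0,1],[0.4,-0.3,2,0,0,0,1],[0.4,-0.3,2,0,0,0,1]]}}

```text
clock: 30.52
tool_pos: [0.4881, -0.2278, 0.1223]
eef_rot: [0.799, 0.601, 0.001, 0.001]
contact_force: [0.7, -0.3, -3.3]
opening: 0.17
finger_force: 40.0
```

{"name": "move_arm", "arguments": {"motion": [[0,0,0,0,0,0,0.75],[0,0,0,0,0,0,0.6],[0,0,0,0,0,0,0.5],[0,0,0,0,0,0,0.5],[0,0,0,0,0,0,0.5]]}}

```text
clock: 31.15
tool_pos: [0.4881, -0.2278, 0.1223]
eef_rot: [0.799, 0.601, 0.001, 0.001]
contact_force: [-0.3, -0.3, -0.3]
opening: 0.502
finger_force: 0.0
```

{"name": "move_arm", "arguments": {"motion": [[0,0,-10,0,0,0,0.5],[0,0,-35,0,0,0,0.5],[0,0,-80,0,0,0,0.5],[0,0,-130,0,0,0,0.5],[0,0,-160,0,0,0,0.5]]}}

```text
clock: 31.78
tool_pos: [0.4883, -0.2284, 0.2854]
eef_rot: [0.799, 0.601, 0.001, 0.002]
contact_force: [-0.0, 0.3, 0.4]
opening: 0.5
finger_force: 0.0
```

```bash
python3 st.py "(.42,0,.3,10)"
```

```text
31.775 [ 0.4883 -0.2284  0.2854] yaw -16.12 op 0.5 F [-0.   0.3  0.4] M [-0.1   0.05  0.  ] q [ 0.11  0.51  0.38  1.76 -0.23  0.91  0.32] tilt [ 0.0051 -0.0018 -1.    ]
  -> (0.42, 0, 0.3, 10) [200.4, -129.0, -15.3] [0.3, 0.1, -26.1]
```

{"name": "move_arm", "arguments": {"motion": [[40,-25,-5,0,0,-5,0.5],[90,-58,-10,0,0,-12,0.5],[140,-90,-15,0,0,-18,0.5],[190,-122,-15,0,0,-25,0.5],[200,-129,-15,0,0,-26,0.5]]}}

```text
clock: 32.4
tool_pos: [0.418, 0.0037, 0.2976]
eef_rot: [0.641, 0.768, 0.001, 0.0]
contact_force: [-0.7, -0.4, -0.7]
opening: 0.503
finger_force: 0.0
```

```bash
python3 - <<'E'
from plant import eyes,r
from h import *
for n in("top","side"):
    o=dict(np.load(n+".npz"));s=eyes.snapshot(n)
    for nm,lo,hi in(("blue",100,125),("yellow",22,32),("red",0,6)):
        for S in(o,s): print(n,nm,[(int(a),c.round(1).tolist()) for a,c,m in blobs(S,lo,hi,smin=150 if nm!="blue" else 110) if 40<a<1200])
    u,v=proj(s,[.5852,.0962,.05]).astype(int)
    A=cv2.resize(s["frame"][v-12:v+13,u-15:u+15],(360,300),interpolation=2);B=cv2.resize(s["frame"][100:290,250:450] if n=="side" else s["frame"][100:290,200:440],(360,300))
    cv2.imwrite(f"f_{n}.png",np.hstack([A,B])[...,::-1])
cv2.imwrite("pics/fin.png",np.vstack([cv2.imread("f_top.png"),cv2.imread("f_side.png")]))
E
```

```text
top blue [(89, [291.6, 202.0]), (236, [347.6, 220.8])]
top blue [(89, [291.6, 202.0]), (231, [347.6, 220.6])]
top yellow [(235, [355.3, 188.2])]
top yellow [(232, [355.2, 188.2])]
top red [(58, [54.8, 83.8]), (288, [339.9, 254.6]), (77, [422.3, 285.7])]
top red [(56, [54.8, 83.9]), (285, [339.9, 254.6]), (79, [422.3, 285.6])]
side blue [(162, [353.6, 156.8]), (136, [318.9, 203.0])]
side blue [(461, [344.0, 47.0]), (227, [410.3, 51.7]), (101, [350.4, 160.9]), (140, [319.0, 203.0])]
side yellow [(119, [323.1, 147.4])]
side yellow [(131, [323.0, 147.7])]
side red [(43, [421.4, 136.1]), (182, [386.7, 165.6]), (181, [230.6, 382.3])]
side red [(47, [421.9, 135.8]), (192, [386.5, 165.9]), (227, [230.9, 381.6])]
```

View pics/fin.png

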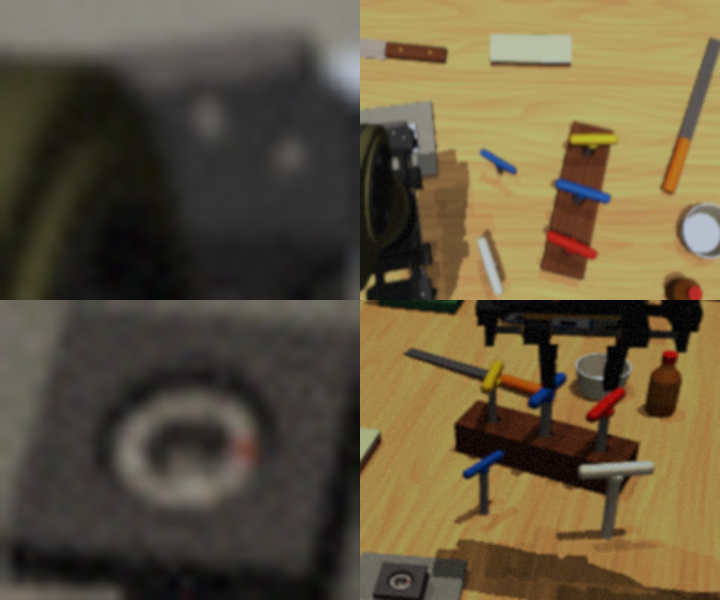

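The final view shows the blue key back upright in its hole; its top centroid is within 0.2 px of the start. The other keys and the oil bottle have not moved. The red dot has moved round to the right of the ring, at crop (247,447), which fits a clockwise turn of about 55°.

```bash
python3 -c "
from plant import finish_job
print(finish_job())"
```

```text
the job is handed in; nothing more can be done
None
```

I seated the blue key fully in the screw before turning, tightened the screw about 55° clockwise until it came up firm at roughly 0.33 N m, put the key back upright in its own hole, and handed the job in; the hand-in call returned no verdict.

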